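# Clip a jar holder onto the rail and store the spice jar in it

### The job

Fit the loose white holder to the free left-hand stretch of the rail: hook its top lip over the rail's upper edge with the foot tilted out, then tilt it down until the foot clip snaps in and it hangs upright, easing it on with a light hand and never forcing it against the rack. Let go of it, then stand the spice jar with the dark green label upright in it. Leave the steel shaker and the mug where they are.

Things in the scene. Friction and masses are not known exactly. Their poses are not given: they have to be found in the camera images.
- holder: Loose white plastic jar holder, an open pocket, 0.16 kg, upright at the start. Origin on its underside; y across its width, z up, back (hook side) to +x. 58 mm wide; cheeks x -34..30 mm, 56 high; front wall only 28 high. Rear face x=30 (z 0..58) lies on the rail's front when mounted: origin then at rack x=-30, 70 below the rail's upper edge, axes parallel to the rack's. Clip reaches back to x=46.
- holder_grip (a point): Middle of the holder between its 58 mm wide cheeks, a good grip across y: holder frame (-4, 0, 38) mm, axes as the holder's. Fingers tilted about 25 degrees forward (tips to +x) when it stands upright can later hook it with the tool pointing straight down.
- holder_floor (a point): Where the jar's base belongs: middle of the pocket's inner floor, holder frame (-4, 0, 4) mm. Inside, the pocket measures x -30..23 and y -25..25 mm, walls 4 mm. Snapped in, the holder keeps 2 to 3 degrees of play, so it hangs that much out of upright. Slow tilting (about 6 degrees a second) keeps the contact forces low.
- hook_throat (a point): Where the rail's upper edge seats, under the holder's roof: holder frame (31.5, 0, 70) mm; roof 50 wide, 5 thick, x 23..39. The round lip (radius 2) behind it has its centre at x=36.5, z=65.5; 4.5 mm to the rear face's plane. The throat's front is cut back to x=26.5, so with the foot tilted 25 degrees out (to the robot) and this point held 1 to 4.5 mm behind the edge's middle, the lip drops in.
- foot_clip (a joint): Black sprung clip at the foot of the holder's rear: how far it is pushed down, m (0 rest, 0.0045 most). Its catch tops out at holder x=35, z=27 mm; from there a 30 degree ramp falls to x=46, z=21. Tilting the foot in, the ramp meets the rail's lower edge about 12 degrees from upright, gives way 3 mm at some 6 to 10 N push at the foot, then springs up behind it. Unsnapped it hangs 7+ degrees out.
- rack: Rail rack fixed to the worktop: dark base 84x224 mm, two posts 187 high at x=25, y=+-92 mm, aluminium top-hat rail 243 long between them. Origin on the worktop below the rail's front face (x=0; holders hang at x<0); y along the rail, to the robot's left; z up. Rail 46 high; its upper and lower flanges are 3 thick (x 0..3), round-edged, with pockets 11 deep behind them.
- rail_free (a point): Middle of the rail's free left stretch: rack frame (1.5, 45, 130) mm, axes as the rack's; any place from y=15 to 85 will do for the holder's middle. A like holder with a jar hangs at y -95..-37. The rail is clamped to the posts at a height that is NOT measured: its upper edge is 105 to 155 mm above the worktop (this point marks 130), so feel for it.
- spice_jar: Loose spice jar with dark green label and black lid, diameter 41 mm, 105 high, 0.11 kg; origin at the centre of its underside, z up.
- steel_shaker: Loose steel shaker, diameter 61 mm, 86 high, origin at the centre of its underside; a bystander. It and the spice jar may swap places.
- mug: Loose small white mug, 63x86x51 mm with its handle, origin under its middle; a bystander.

How it is judged:
By the outcome, as a careful person would: the job done as asked, in the order asked, and still so for the second after the job is handed in, with the robot touching nothing.
It also fails if it takes over 58 s, if anything falls off the work surface, if the arm or the gripper's body presses on something with over 40 N, if the wrist force passes 120 N, or if a joint passes its speed limit or range.

### The arm

A 7-joint arm with a two-finger parallel gripper is mounted at the origin on a cart in front of the work surface, level with it; the furniture and walls round the work are solid. World frame = base frame: x ahead of the robot, y to its left, z up, the work surface at z = 0. Lengths are in m, angles in degrees, forces in N, time in s.
With the tool pointing down it reaches from about 0.425 to 0.875 m from the base axis. Payload 4.7 kg.
Tool frame: the origin (TCP) lies between the finger pads, 19 mm behind the fingertips; this is the grasp point; z points along the fingers, y is the line along which they close (so a half turn about z gives the same grasp; the last joint's range is limited). The gripper opens to 87 mm and grips with 3 to 60 N. Pads are 19 mm wide; open, the fingers measure 117 mm over their backs; the gripper's body (75 mm by 190 mm) begins 51 mm behind the grasp point.
Start: joints at [0.808, 18.392, -4.016, 83.108, 1.295, 78.541, -3.26], TCP at [0.65, -0, 0.241] pointing down, gripper open.
Joint ranges: [-163.93, 163.93], [-17.29, 119.83], [-79.2, 71.16], [3.27, 140.29], [-89.18, 269.18], [5.43, 117.66], [-154.24, 154.24]. Speed limits (degrees/s): [147.25, 147.25, 180, 180, 180, 180, 180].

### API

Orientations are given as [roll, pitch, yaw] about the fixed x, y, z axes, in that order (R = Rz(yaw) Ry(pitch) Rx(roll)).
In Python, from cell import env, read_camera gives the robot as it stands. The module is installed in compiled form; this text tells all that it offers.
- The arm moves only by the shell command python3 -m handwheel 'ROWS' [FORCE]. ROWS is a JSON list of rows, 1 to 8 of them, each of 5 numbers: dx, dy, dz in fractions of the full range, 1 being 1 m, then a turn about the tool's z in a scale on which 1.0 is 360 degrees, then the finger opening in m; each row is the pose to reach, as a shift and turn from the pose commanded when the command began, along the tool's axes at that moment; what a row does not reach only later rows make up. A row lasts 1/12 s, in which the tool goes at most 0.0417 m and 7.16 degrees, less where a joint would pass 70% of its speed; a pose out of reach is approached as far as the arm can. The fingers move at their own pace and stop on an object; FORCE is the grip in N (left out, the last holds). Time passes only in rows, so rows that do not move let the fingers close. It prints the time, the measured TCP pose, the force, the opening and the grip force at its end. A shift or turn number past 1, either way, is cut back to 1. Input that does not fit is refused with a message, and nothing moves.
- env.get_obs(): the state, without advancing time (a new reading comes with each control period).
- read_camera(name): name is "scene" or "side" or "wrist"; returns a dict with "color" (480x640x3 uint8, blue, green, red), "fx", "fy", "cx", "cy" (pixels), "world_from_camera" (4x4, takes a point from camera to world coordinates). Camera axes: x right, y down, z forward; pixel columns grow to the right and rows downward; lengths in m; the calibration is good to about 2 mm. A picture is of the moment at which its call begins. There is no depth.
- env.sign_off(): hands the job in; it is judged then, once.
The state is a dict: "time_s": time; "qpos": joint angles; "joint_velocities": joint speeds; "effort": joint torques, N m; "tool_pos": TCP position; "tool_rot": TCP orientation; "force": force on the tool from outside, world axes, zero at the start; "wrist_torque": the same for the moment, N m; "grip_width": finger opening in m; "grasp_force": force on a finger pad.
Only numpy, scipy, OpenCV 4.12 (cv2) and the standard library are available. Lean on these libraries where they do the work, as an engineer would, in place of code of your own. Each camera call takes 0.05 s, during which the arm holds its last target. There are 200 camera calls.

## Working session

There is one attempt and no reset: what is moved stays moved. The work goes in short steps, Python scripts to look and compute and a shell command to move; the robot and the scene stay as the last step left them, time stands still between calls to the robot, and variables do not carry over. Pictures are saved under pics/ and viewed, at most 10 in all, crops included, and the job is handed in when it is done.

```bash
mkdir -p pics; python3 - <<'E'
from cell import env, read_camera
import cv2,numpy as np
o=env.get_obs();print({k:np.round(v,3) for k,v in o.items()})
for n in ("scene","side"):
    d=read_camera(n);cv2.imwrite(f"pics/{n}0.png",d["color"]);print(n,d["fx"],d["fy"],d["cx"],d["cy"],np.round(d["world_from_camera"],4).tolist())
E
```

```text
{'time_s': np.float64(0.0), 'qpos': array([ 0.807, 18.439, -4.019, 83.175,  1.298, 78.54 , -3.261]), 'joint_velocities': array([ 0.02 , -0.076, -0.022,  0.005, -0.016, -0.089,  0.05 ]), 'effort': array([-0.0000e+00, -4.9128e+01, -4.0400e-01, -3.1253e+01, -6.4000e-02,
        4.4000e-02,  0.0000e+00]), 'tool_pos': array([ 0.649, -0.   ,  0.24 ]), 'tool_rot': array([-1.79891e+02,  8.00000e-03,  9.00050e+01]), 'force': array([ 0.43 , -0.322,  0.191]), 'wrist_torque': array([0.02 , 0.011, 0.037]), 'grasp_force': np.float64(0.0), 'grip_width': np.float64(0.087)}
scene 519.4857544060682 519.4857544060682 319.3472973732483 242.6982348996694 [[0.557, -0.6121, 0.5613, -0.0392], [-0.8304, -0.4011, 0.3867, -0.5082], [-0.0115, -0.6815, -0.7317, 0.8452], [0.0, 0.0, 0.0, 1.0]]
side 509.3220524313641 509.3220524313641 323.53224824955123 243.3287287193671 [[0.9854, -0.0907, 0.1441, 0.3694], [-0.1695, -0.4428, 0.8805, -1.0166], [-0.0161, -0.892, -0.4517, 0.5733], [0.0, 0.0, 0.0, 1.0]]
```

View pics/scene0.png

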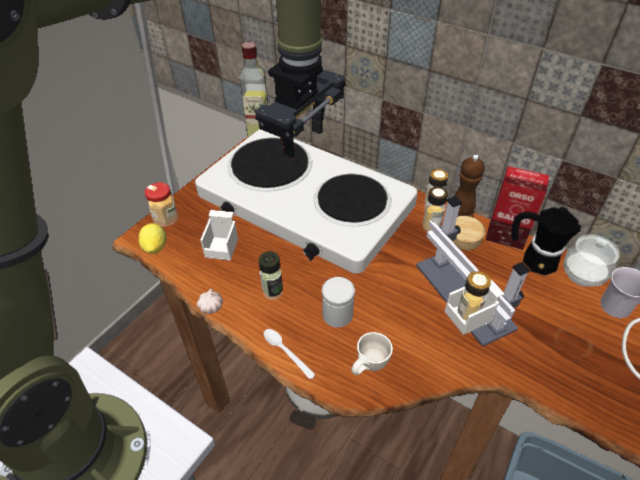

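View pics/side0.png

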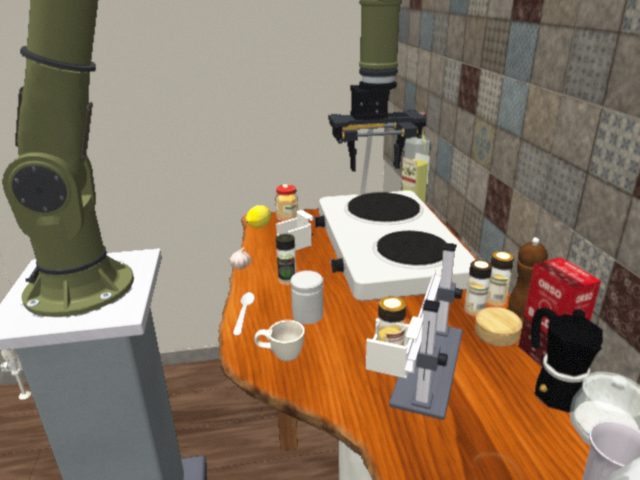

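The scene view shows the loose holder at (219,238), the green-label jar at (270,275), the shaker at (338,302), the mug at (373,352) and the rack from (450,215) to (517,285). I'll enlarge these areas.

```bash
cat > m.py <<'E'
import cv2,numpy as np
def crop(src,x0,y0,x1,y1,s):
    im=cv2.resize(src[y0:y1,x0:x1],None,fx=s,fy=s,interpolation=cv2.INTER_CUBIC)
    for x in range((x0+9)//10*10,x1,10):
        cv2.line(im,(int((x-x0+.5)*s),0),(int((x-x0+.5)*s),6 if x%50 else 14),(0,0,255),1); cv2.putText(im,str(x),(int((x-x0+.5)*s)+1,20),0,.35,(0,0,255),1)
    for y in range((y0+9)//10*10,y1,10):
        cv2.line(im,(0,int((y-y0+.5)*s)),(6,int((y-y0+.5)*s)),(0,0,255),1); cv2.putText(im,str(y),(8,int((y-y0+.5)*s)+4),0,.35,(0,0,255),1)
    return im
def mont(ims,f,h=600):
    ims=[cv2.copyMakeBorder(i,0,h-i.shape[0],0,4,0) for i in ims]
    cv2.imwrite(f,np.hstack(ims))
E
python3 - <<'E'
from m import *
a=cv2.imread("pics/scene0.png");b=cv2.imread("pics/side0.png")
mont([crop(a,412,185,537,348,3.6),crop(b,375,235,470,420,3.2)],"pics/rack.png")
mont([np.vstack([crop(a,192,202,302,302,4),crop(a,312,270,400,320,4)[:, :440].copy() if 0 else np.zeros((0,440,3),np.uint8)]),crop(b,265,205,325,290,5)],"pics/hold.png",430)
E
```

```text
(no output)
```

View pics/rack.png

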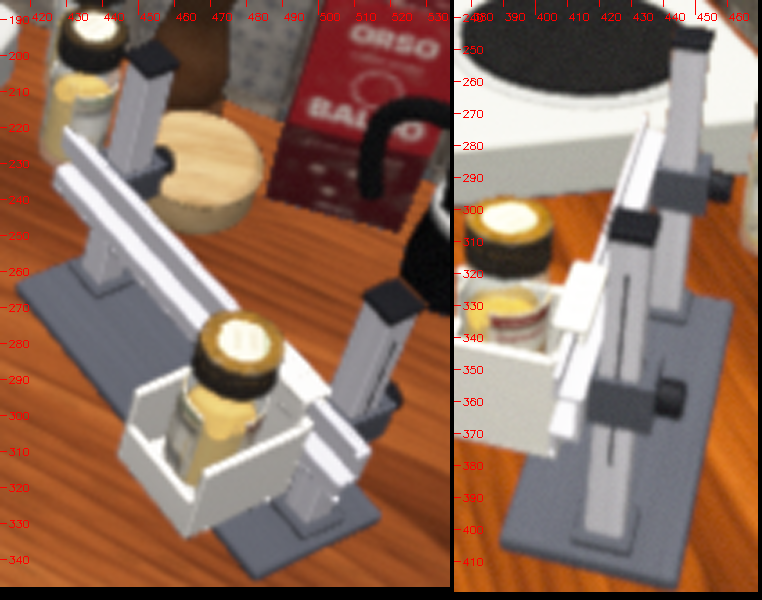

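View pics/hold.png

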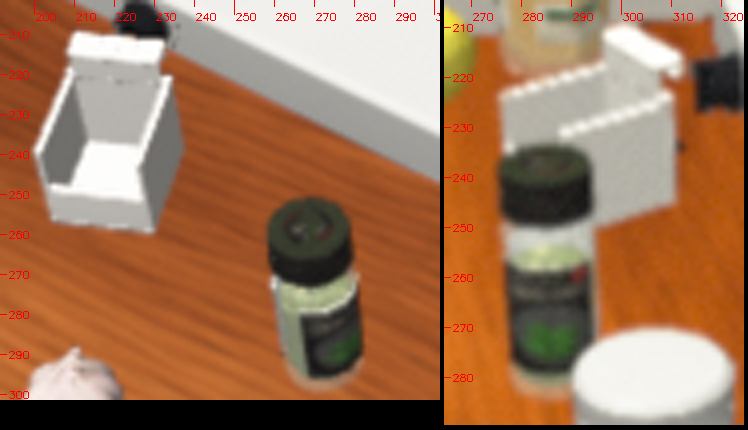

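The crops give the holder's corners (roof (211,210) to (233,213), front bottom (205,257) and (231,260)), the jar lid top at (269.5,259) and the post caps at (453.7,201) and (521,269). Now I'll fit poses.

```bash
cat > g.py <<'E'
import numpy as np
from scipy.optimize import least_squares
C={"scene":(519.486,319.347,242.698,np.array([[0.557,-0.6121,0.5613,-0.0392],[-0.8304,-0.4011,0.3867,-0.5082],[-0.0115,-0.6815,-0.7317,0.8452],[0,0,0,1]])),
"side":(509.322,323.532,243.329,np.array([[0.9854,-0.0907,0.1441,0.3694],[-0.1695,-0.4428,0.8805,-1.0166],[-0.0161,-0.892,-0.4517,0.5733],[0,0,0,1]]))}
def proj(c,P):
    f,cx,cy,T=C[c];p=np.linalg.inv(T)@np.r_[P,1];return np.array([f*p[0]/p[2]+cx,f*p[1]/p[2]+cy])
def plane(c,u,v,z):
    f,cx,cy,T=C[c];d=T[:3,:3]@[(u-cx)/f,(v-cy)/f,1];return T[:3,3]+d*(z-T[2,3])/d[2]
def tri(a,b):
    return least_squares(lambda P:np.r_[proj("scene",P)-a,proj("side",P)-b],[.7,0,.1])
def fit(obs,p0):
    def r(p):
        c,s=np.cos(p[2]),np.sin(p[2])
        return np.concatenate([proj(k,[p[0]+c*x-s*y,p[1]+s*x+c*y,z])-uv for k,(x,y,z),uv in obs])
    s=least_squares(r,p0,loss="soft_l1");return s.x,np.abs(s.fun).round(1)
E
python3 - <<'E'
from g import *
o=[("scene",(-.034,.029,0),(205.2,256.5)),("scene",(-.034,-.029,0),(230.5,260.2)),("scene",(-.034,.029,.056),(201,239.5)),("scene",(-.034,-.029,.056),(227,243)),
("scene",(.03,-.029,0),(237.7,239.5)),("scene",(.039,.025,.075),(210.7,210)),("scene",(.039,-.025,.075),(233.2,212)),
("side",(.03,-.029,0),(311.4,245.6)),("side",(.03,-.029,.056),(310.6,223.4)),("side",(-.034,-.029,.056),(288.2,231.6)),("side",(-.034,.029,.056),(276.6,223.6))]
x,f=fit(o,[.5,0,.5]);print("holder",x[:2],np.degrees(x[2]),f)
r=[]
for n,a,b in (("Lpost",(453.7,201.1),(448.75,246.9)),("Rpost",(520.9,269.2),(431.6,305.3)),("railLtop",(430.6,220.6),(436.2,270)),("railRtop",(513.9,310.8),(414.4,360))):
    t=tri(a,b);print(n,t.x.round(4),np.abs(t.fun).round(1));r.append(t.x)
d=r[0]-r[1];print("post sep",np.hypot(*d[:2]),"yaw",np.degrees(np.arctan2(d[1],d[0]))-90)
d=r[2]-r[3];print("rail sep",np.hypot(*d[:2]),"yaw",np.degrees(np.arctan2(d[1],d[0]))-90)
for c,u,v in (("scene",269.5,259),("side",285.2,237.6)):print("jar",plane(c,u,v,.105))
for c,u,v in (("scene",338,287),("side",307,283)):print("shaker",plane(c,u,v,.086))
for c,u,v in (("scene",375,347),("side",288,331)):print("mug",plane(c,u,v,.05))
for u,v in ((416.2,265),(482.8,345.6),(517.6,328.9)):print("base",plane("scene",u,v,.008))
E
```

```text
holder [0.48035399 0.11060739] 25.2091534187681 [0.1 0.7 0.5 0.2 0.5 0.  0.3 0.7 0.8 0.8 0.3 0.7 0.2 0.4 0.5 0.4 0.3 1.2
 0.5 0.1 1.3 0.3]
Lpost [ 0.6958 -0.3094  0.1824] [0. 0. 0. 0.]
Rpost [ 0.6052 -0.4698  0.1824] [0.3 1.2 0.7 0.8]
railLtop [ 0.6921 -0.2745  0.1178] [0.2 0.8 0.5 0.6]
railRtop [ 0.5802 -0.4871  0.1064] [0.2 1.  0.5 0.6]
post sep 0.1842925735053995 yaw -29.471330212858412
rail sep 0.2402366502344036 yaw -27.749846984684496
jar [ 0.44178855 -0.06151676  0.105     ]
jar [ 0.44484411 -0.06157676  0.105     ]
shaker [ 0.46912265 -0.19819406  0.086     ]
shaker [ 0.46772053 -0.21963892  0.086     ]
mug [ 0.41617597 -0.30961468  0.05      ]
mug [ 0.42115037 -0.30967417  0.05      ]
base [ 0.66170446 -0.27269548  0.008     ]
base [ 0.55269848 -0.46398069  0.008     ]
base [ 0.62361883 -0.50501103  0.008     ]
```

```bash
cat > go.py <<'E'
# usage: go.py x y z [closing-axis heading deg]: shift in the tool's axes from the present pose, and turn
import sys,numpy as np
from cell import env
from scipy.spatial.transform import Rotation as R
o=env.get_obs();Rm=R.from_euler('xyz',o["tool_rot"],degrees=True).as_matrix()
a=[float(v) for v in sys.argv[1:]]
print("shift",(Rm.T@(np.array(a[:3])-o["tool_pos"])).round(4))
h=np.degrees(np.arctan2(Rm[1,1],Rm[0,1]));print("heading",h.round(2))
if len(a)>3:print("turn",round((h-a[3]+180)%360-180,2))
E
python3 - <<'E'
from g import *
for n,u,v,z in (("redlid",158,190,.1),("redbase",165,222,0),("lemon",151,237,.03),("hob near-left top",198,186,.06),("hob near top",355,250,.06),("hob near bottom",352,266,0)):print(n,plane("scene",u,v,z).round(3))
E
python3 go.py .4605 .1012 .038 -64.8
```

```text
redlid [0.47  0.267 0.1  ]
redbase [ 0.467  0.275 -0.   ]
lemon [0.399 0.239 0.03 ]
hob near-left top [0.558 0.241 0.06 ]
hob near top [ 0.586 -0.165  0.06 ]
hob near bottom [ 0.591 -0.158 -0.   ]
shift [ 0.1013 -0.1887  0.2026]
heading 0.0
turn 64.8
```

The rows are not in the units I measure in: turns go in shares of 360 degrees. I convert before sending: 64.8 degrees / 360 = 0.18.

```bash
python3 -m handwheel '[[0.1013, -0.1887, 0.07, 0.18, 0.087], [0.1013, -0.1887, 0.07, 0.18, 0.087], [0.1013, -0.1887, 0.07, 0.18, 0.087], [0.1013, -0.1887, 0.07, 0.18, 0.087], [0.1013, -0.1887, 0.07, 0.18, 0.087], [0.1013, -0.1887, 0.07, 0.18, 0.087], [0.1013, -0.1887, 0.07, 0.18, 0.087], [0.1013, -0.1887, 0.07, 0.18, 0.087]]' 3; python3 -m handwheel '[[0, 0, 0, 0, 0.087], [0, 0, 0, 0, 0.087], [0, 0, 0, 0, 0.087], [0, 0, 0, 0, 0.087]]'; python3 go.py .4605 .1012 .038 -64.8
```

```text
time_s: 0.77
tool_pos: [0.4595, 0.102, 0.1706]
tool_rot: [-180.0, 0.1, 32.5]
force: [0.5, 0.3, -0.1]
grip_width: 0.0867
grasp_force: 0.0
time_s: 1.1
tool_pos: [0.4614, 0.1011, 0.1711]
tool_rot: [-180.0, 0.0, 32.8]
force: [-0.2, -0.6, 0.3]
grip_width: 0.0867
grasp_force: 0.0
shift [-0.0007 -0.0006  0.1331]
heading -57.2
turn 7.6
```

Scaled: 7.6 degrees / 360 = 0.0211.

```bash
python3 -m handwheel '[[-0.0007, -0.0006, 0.04, 0.02, 0.087], [-0.0007, -0.0006, 0.08, 0.0211, 0.087], [-0.0007, -0.0006, 0.11, 0.0211, 0.087], [-0.0007, -0.0006, 0.133, 0.0211, 0.087], [-0.0007, -0.0006, 0.133, 0.0211, 0.087], [-0.0007, -0.0006, 0.133, 0.0211, 0.087], [-0.0007, -0.0006, 0.133, 0.0211, 0.087], [-0.0007, -0.0006, 0.133, 0.0211, 0.087]]' 3; python3 -m handwheel '[[0, 0, 0, 0, 0.05], [0, 0, 0, 0, 0.05], [0, 0, 0, 0, 0.05], [0, 0, 0, 0, 0.05], [0, 0, 0, 0, 0.05], [0, 0, 0, 0, 0.05], [0, 0, 0, 0, 0.05], [0, 0, 0, 0, 0.05]]' 3
```

```text
time_s: 1.77
tool_pos: [0.4622, 0.1018, 0.0403]
tool_rot: [180.0, -0.2, 25.1]
force: [0.4, 0.7, -0.3]
grip_width: 0.0864
grasp_force: 0.0
time_s: 2.43
tool_pos: [0.4604, 0.1016, 0.0384]
tool_rot: [-180.0, -0.0, 25.1]
force: [-0.8, 0.1, 2.5]
grip_width: 0.0579
grasp_force: 3.0
```

```bash
python3 -m handwheel '[[0.0025, 0, -0.003, 0, 0.05], [0.005, 0, -0.006, 0, 0.05], [0.0072, 0, -0.0085, 0, 0.05], [0.0094, 0, -0.0104, 0, 0.05], [0.0125, 0, -0.013, 0, 0.05], [0.0155, 0, -0.015, 0, 0.05], [0.019, 0, -0.0175, 0, 0.05], [0.0229, 0, -0.0195, 0, 0.05]]' 3; python3 -m handwheel '[[0, 0, 0, 0, 0.05], [0, 0, 0, 0, 0.05]]'; python3 - <<'E'
from m import *; from cell import read_camera
a=read_camera("scene")["color"];b=read_camera("side")["color"]
cv2.imwrite("pics/s1.png",a);cv2.imwrite("pics/d1.png",b)
mont([crop(a,185,185,285,285,4),crop(b,245,175,335,275,4)],"pics/v1.png",400)
E
```

```text
time_s: 3.1
tool_pos: [0.4813, 0.1111, 0.0581]
tool_rot: [180.0, 0.0, 25.1]
force: [-1.7, -0.9, 1.8]
grip_width: 0.0575
grasp_force: 3.0
time_s: 3.27
tool_pos: [0.4819, 0.1114, 0.0583]
tool_rot: [180.0, -0.1, 25.1]
force: [-0.9, -0.2, 1.5]
grip_width: 0.0581
grasp_force: 3.0
```

View pics/v1.png

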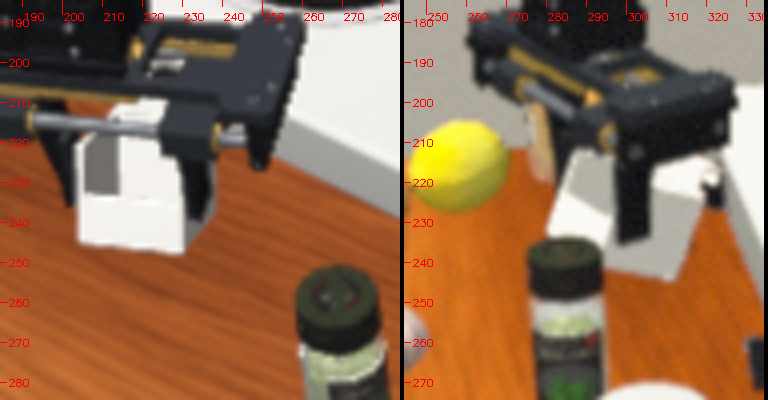

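The holder now sits in the grip tilted about 27° (side view: rear bottom corner at (314,245), cheek leaning forward). I'll lock the grip, lift and carry it to the rack.

```bash
python3 -m handwheel '[[0, 0, 0, 0, 0.05], [0, 0, 0, 0, 0.05], [0, 0, -0.01, 0, 0.05], [0, 0, -0.03, 0, 0.05], [0, 0, -0.06, 0, 0.05], [0, 0, -0.09, 0, 0.05], [0, 0, -0.12, 0, 0.05], [0, 0, -0.142, 0, 0.05]]' 30;  python3 go.py .5817 -.2774 .20 -119.4
```

```text
time_s: 4.03
tool_pos: [0.4814, 0.1113, 0.2026]
tool_rot: [180.0, -0.1, 25.1]
force: [0.1, -0.2, -1.7]
grip_width: 0.0576
grasp_force: 30.0
shift [-0.0741  0.3945  0.0026]
heading -64.89
turn 54.51
```

Scaled: 45 degrees / 360 = 0.125.

```bash
python3 -m handwheel '[[-0.0056, 0.03, 0, 0.0139, 0.05], [-0.012, 0.064, 0, 0.0278, 0.05], [-0.019, 0.1, 0, 0.0444, 0.05], [-0.0256, 0.136, 0, 0.0611, 0.05], [-0.032, 0.172, 0, 0.0778, 0.05], [-0.039, 0.208, 0, 0.0944, 0.05], [-0.0458, 0.244, 0, 0.1111, 0.05], [-0.0526, 0.28, 0, 0.125, 0.05]]'; python3 go.py .5817 -.2774 .20 -119.4
```

```text
time_s: 4.7
tool_pos: [0.552, -0.1663, 0.1999]
tool_rot: [-180.0, 0.0, -20.2]
force: [1.4, 0.7, -1.4]
grip_width: 0.0577
grasp_force: 30.0
shift [ 0.0662  0.094  -0.0001]
heading -110.18
turn 9.22
```

Scaled: 9.2 degrees / 360 = 0.0256.

```bash
python3 -m handwheel '[[0.016, 0.025, 0, 0.0083, 0.05], [0.033, 0.049, 0, 0.0167, 0.05], [0.05, 0.071, 0, 0.0256, 0.05], [0.06, 0.085, 0, 0.0256, 0.05], [0.06, 0.085, 0, 0.0256, 0.05], [0.06, 0.085, 0, 0.0256, 0.05], [0.06, 0.085, 0, 0.0256, 0.05]]'; python3 go.py .5817 -.2774 .20 -119.4;python3 - <<'E'
from m import *; from cell import read_camera
a=read_camera("scene")["color"];b=read_camera("side")["color"]
cv2.imwrite("pics/s2.png",a);cv2.imwrite("pics/d2.png",b)
mont([crop(a,355,165,470,305,4),crop(b,345,200,428,320,4)],"pics/v2.png",562)
E
```

```text
time_s: 5.28
tool_pos: [0.5796, -0.2637, 0.1994]
tool_rot: [-179.9, 0.1, -29.0]
force: [0.2, -0.5, -1.3]
grip_width: 0.0579
grasp_force: 30.0
shift [ 0.0085  0.0109 -0.0006]
heading -119.03
turn 0.37
```

View pics/v2.png

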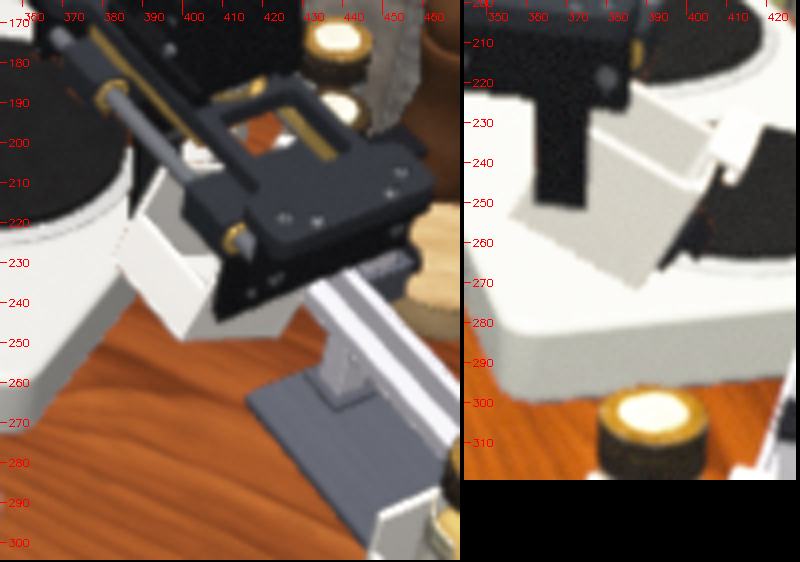

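```bash
cat > hf.py <<'E'
from g import *
def T(p,yaw,P):
    x,y,z=P;t=p[3];X=x*np.cos(t)+z*np.sin(t);Z=z*np.cos(t)-x*np.sin(t);c,s=np.cos(yaw),np.sin(yaw)
    return [p[0]+c*X-s*y,p[1]+s*X+c*y,p[2]+Z]
def hfit(obs,yaw,p0):
    s=least_squares(lambda p:np.concatenate([proj(k,T(p,yaw,P))-uv for k,P,uv in obs]),p0,loss="soft_l1")
    return s.x,s.fun
E
python3 - <<'E'
from hf import *
yaw=np.radians(-29.03)
o=[("side",(.03,-.029,.056),(402.2,247)),("side",(.03,-.029,0),(388.5,272.7)),("side",(-.034,-.029,0),(356.5,254.5)),
("scene",(-.034,.029,0),(384.5,229.2)),("scene",(-.034,-.029,0),(400.7,250)),("scene",(.03,-.029,0),(423.8,249.5))]
p,f=hfit(o,yaw,[.58,-.26,.16,.4]);print("holder",p[:3].round(4),np.degrees(p[3]),f.round(1))
th=np.array(T(p,yaw,(.0315,0,.070)));t=np.array([.5796,-.2637,.1994])
d=th-t;c,s=np.cos(yaw),np.sin(yaw);print("throat rel TCP fwd,left,up",(c*d[0]+s*d[1]).round(4),(-s*d[0]+c*d[1]).round(4),d[2].round(4))
# rack fit
L=[("scene",(.025,.092,.187),(453.7,201.1)),("side",(.025,.092,.187),(448.75,246.9)),("scene",(.025,-.092,.187),(520.9,269.2)),("side",(.025,-.092,.187),(431.6,305.3))]
E=[("scene",(.0015,.1215,0),(430.6,220.6)),("side",(.0015,.1215,0),(436.2,270)),("scene",(.0015,-.1215,0),(513.9,310.8))]
def r(q):
    c,s=np.cos(q[2]),np.sin(q[2]);out=[]
    for k,P,uv in L+E:
        z=P[2] if P[2] else q[3]
        out.append(proj(k,[q[0]+c*P[0]-s*P[1],q[1]+s*P[0]+c*P[1],z])-uv)
    return np.concatenate(out)
S=least_squares(r,[.63,-.377,-.5,.12],loss="soft_l1");q=S.x;print("rack",q[:2],np.degrees(q[2]),"edge z",q[3],S.fun.round(1))
c,s=np.cos(q[2]),np.sin(q[2])
def rk(P):d=P-np.r_[q[:2],0];return np.array([c*d[0]+s*d[1],-s*d[0]+c*d[1],d[2]])
print("tcp in rack",rk(t),"throat",rk(th))
E
```

```text
holder [ 0.5841 -0.2695  0.1554] 23.458731988183914 [ 1.1  0.4 -0.1  0.2 -1.8 -0.1 -1.5  0.  -0.1  0.1  2.5 -1.1]
throat rel TCP fwd,left,up 0.0635 -0.0029 0.0077
rack [ 0.62639316 -0.38109207] -29.74013562146613 edge z 0.12003454371380232 [ 2.1 -0.3  0.1 -1.2  2.6 -1.1 -1.4 -0.4  0.3 -0.1 -2.2  0.2 -0.2 -0.4]
tcp in rack [-0.0988641   0.07871713  0.1994    ] throat [-0.03533065  0.07663558  0.20710913]
```

Scaled: 0.4 degrees / 360 = 0.0011.

```bash
python3 -m handwheel '[[0.008, 0.003, 0.005, 0.0011, 0.05], [0.018, 0.007, 0.015, 0.0011, 0.05], [0.028, 0.011, 0.03, 0.0011, 0.05], [0.034, 0.014, 0.045, 0.0011, 0.05], [0.034, 0.014, 0.058, 0.0011, 0.05], [0.034, 0.014, 0.066, 0.0011, 0.05], [0.034, 0.014, 0.068, 0.0011, 0.05], [0.034, 0.014, 0.068, 0.0011, 0.05]]'; python3 -m handwheel '[[0, 0, 0.001, 0, 0.05], [0, 0, 0.002, 0, 0.05], [0, 0, 0.003, 0, 0.05], [0, 0, 0.004, 0, 0.05]]'
```

```text
time_s: 6.05
tool_pos: [0.6021, -0.2929, 0.1307]
tool_rot: [-180.0, 0.1, -29.5]
force: [-0.3, -0.3, -1.7]
grip_width: 0.0577
grasp_force: 30.0
time_s: 6.38
tool_pos: [0.603, -0.2939, 0.1286]
tool_rot: [-180.0, -0.1, -29.5]
force: [-0.4, 0.4, -1.3]
grip_width: 0.0579
grasp_force: 30.0
```

```bash
for i in 1 2; do python3 -m handwheel '[[0, 0, 0.0007, 0, 0.05], [0, 0, 0.0014, 0, 0.05], [0, 0, 0.002, 0, 0.05], [0, 0, 0.002, 0, 0.05]]' | sed -n '2p;4p'; done
```

```text
tool_pos: [0.6026, -0.2938, 0.1257]
force: [0.2, -0.2, -1.9]
tool_pos: [0.6028, -0.2939, 0.1238]
force: [-0.4, 0.1, -1.1]
```

```bash
for i in 1 2; do python3 -m handwheel '[[0, 0, 0.0007, 0, 0.05], [0, 0, 0.0014, 0, 0.05], [0, 0, 0.002, 0, 0.05], [0, 0, 0.002, 0, 0.05]]' | sed -n '2p;4p'; done
```

```text
tool_pos: [0.6036, -0.2943, 0.1227]
force: [0.9, -0.3, 1.9]
tool_pos: [0.6044, -0.2948, 0.121]
force: [4.7, -2.6, 4.5]
```

```bash
python3 -m handwheel '[[0, 0, -0.003, 0, 0.05], [0.001, 0, -0.005, 0, 0.05], [0.003, 0, -0.005, 0, 0.05], [0.0055, 0, -0.005, 0, 0.05], [0.0055, 0, -0.005, 0, 0.05], [0.0055, 0, -0.005, 0, 0.05]]'; for i in 1 2; do python3 -m handwheel '[[0, 0, 0.001, 0, 0.05], [0, 0, 0.002, 0, 0.05], [0, 0, 0.003, 0, 0.05], [0, 0, 0.003, 0, 0.05]]' | sed -n '2p;4p'; done
```

```text
time_s: 8.22
tool_pos: [0.6066, -0.2961, 0.1235]
tool_rot: [180.0, 0.2, -29.5]
force: [0.5, -0.5, -1.2]
grip_width: 0.0582
grasp_force: 30.0
tool_pos: [0.6072, -0.2964, 0.1213]
force: [-0.2, -0.3, -1.7]
tool_pos: [0.6073, -0.2965, 0.1185]
force: [0.3, -0.6, -1.2]
```

```bash
for i in 1 2; do python3 -m handwheel '[[0, 0, 0.0005, 0, 0.05], [0, 0, 0.001, 0, 0.05], [0, 0, 0.0015, 0, 0.05], [0, 0, 0.0015, 0, 0.05]]' | sed -n '2p;4p'; done
```

```text
tool_pos: [0.6074, -0.2965, 0.1172]
force: [0.5, -0.8, -2.0]
tool_pos: [0.6075, -0.2966, 0.1157]
force: [0.1, 0.5, -1.8]
```

```bash
for i in 1 2; do python3 -m handwheel '[[0, 0, 0.0005, 0, 0.05], [0, 0, 0.001, 0, 0.05], [0, 0, 0.0015, 0, 0.05], [0, 0, 0.0015, 0, 0.05]]' | sed -n '2p;4p'; done
```

```text
tool_pos: [0.6073, -0.2965, 0.1144]
force: [-0.6, -0.1, -0.9]
tool_pos: [0.6074, -0.2966, 0.1134]
force: [-3.6, 1.5, 3.7]
```

```bash
python3 -m handwheel '[[-0.001, 0, 0, 0, 0.05], [-0.001, 0, 0, 0, 0.05], [-0.001, 0, 0, 0, 0.05]]' 8;  python3 -m handwheel '[[0, 0, 0.0005, 0, 0.05], [0.0001, 0, 0.001, 0, 0.05], [0.0001, 0, 0.0015, 0, 0.05], [0.0002, 0, 0.002, 0, 0.05], [0.0003, 0, 0.0025, 0, 0.05], [0.0004, 0, 0.0032, 0, 0.05]]'
```

```text
time_s: 10.47
tool_pos: [0.6074, -0.2965, 0.113]
tool_rot: [-180.0, -0.1, -29.5]
force: [1.5, 0.8, 1.0]
grip_width: 0.0578
grasp_force: 8.0
time_s: 10.97
tool_pos: [0.6077, -0.2967, 0.11]
tool_rot: [-180.0, -0.1, -29.5]
force: [2.8, -2.5, 1.2]
grip_width: 0.058
grasp_force: 8.0
```

```bash
python3 -m handwheel '[[0.0004, 0, 0.0006, 0, 0.05], [0.0008, 0, 0.0011, 0, 0.05], [0.001, 0, 0.0016, 0, 0.05], [0.0012, 0, 0.0022, 0, 0.05], [0.0014, 0, 0.0027, 0, 0.05], [0.0016, 0, 0.0032, 0, 0.05]]';python3 -m handwheel '[[0.0001, 0, 0.0006, 0, 0.05], [0.0003, 0, 0.0011, 0, 0.05], [0.0004, 0, 0.0016, 0, 0.05], [0.0006, 0, 0.0022, 0, 0.05], [0.0007, 0, 0.0027, 0, 0.05], [0.0008, 0, 0.0032, 0, 0.05]]'|sed -n '2p;4p'; python3 - <<'E'
from m import *; from cell import read_camera
a=read_camera("scene")["color"];b=read_camera("side")["color"]
cv2.imwrite("pics/s3.png",a);cv2.imwrite("pics/d3.png",b)
mont([crop(a,390,190,500,320,4),crop(b,375,225,460,345,4)],"pics/v3.png",522)
E
```

```text
time_s: 11.47
tool_pos: [0.6083, -0.297, 0.1063]
tool_rot: [-180.0, 0.0, -29.5]
force: [3.4, -1.9, 2.6]
grip_width: 0.0579
grasp_force: 8.0
tool_pos: [0.6087, -0.2972, 0.103]
force: [2.4, -0.4, 2.8]
```

View pics/v3.png

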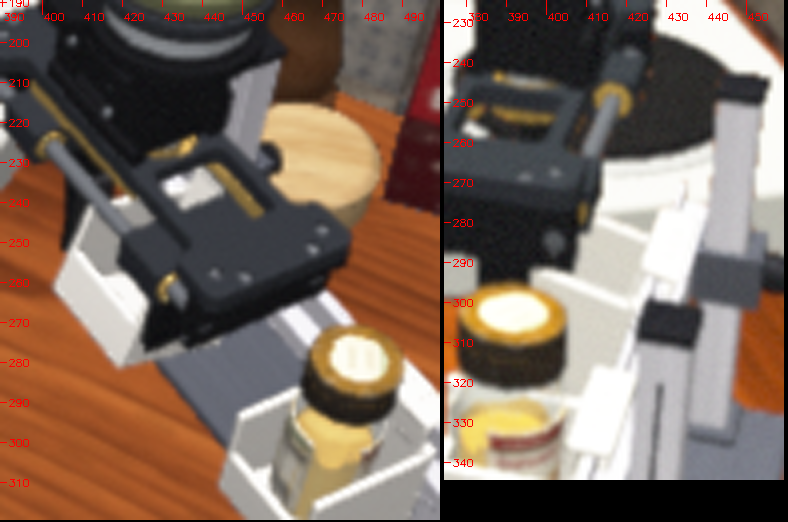

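The holder is hooked (scene: its cheek ends at the rail near (455,255)) and is tilting down, about 15° left. I'll continue the slow arc.

```bash
python3 -m handwheel '[[0.0002, 0, 0.0005, 0, 0.05], [0.0004, 0, 0.001, 0, 0.05], [0.0006, 0, 0.0015, 0, 0.05], [0.0008, 0, 0.002, 0, 0.05], [0.0009, 0, 0.0026, 0, 0.05], [0.001, 0, 0.0031, 0, 0.05]]' 12|sed -n '2p;4p';python3 -m handwheel '[[0.0002, 0, 0.0005, 0, 0.05], [0.0004, 0, 0.001, 0, 0.05], [0.0006, 0, 0.0015, 0, 0.05], [0.0008, 0, 0.002, 0, 0.05], [0.001, 0, 0.0026, 0, 0.05], [0.0011, 0, 0.0031, 0, 0.05]]' |sed -n '2p;4p'
```

```text
tool_pos: [0.6094, -0.2976, 0.1001]
force: [-1.0, 2.1, 5.9]
tool_pos: [0.6103, -0.2981, 0.0973]
force: [-2.2, 2.8, 6.0]
```

```bash
python3 -m handwheel '[[0.0002, 0, 0.0005, 0, 0.05], [0.0004, 0, 0.001, 0, 0.05], [0.0006, 0, 0.0015, 0, 0.05], [0.0008, 0, 0.002, 0, 0.05], [0.001, 0, 0.0025, 0, 0.05], [0.0012, 0, 0.003, 0, 0.05]]' 12|sed -n '2p;4p';python3 -m handwheel '[[0.0002, 0, 0.0005, 0, 0.05], [0.0004, 0, 0.001, 0, 0.05], [0.0006, 0, 0.0015, 0, 0.05], [0.0009, 0, 0.002, 0, 0.05]]' |sed -n '2p;4p'
```

```text
tool_pos: [0.6115, -0.2987, 0.0937]
force: [-2.9, 1.2, 4.2]
tool_pos: [0.6124, -0.2992, 0.0915]
force: [-3.4, 1.7, 2.2]
```

```bash
python3 -m handwheel '[[0.0002, 0, 0.0005, 0, 0.05], [0.0004, 0, 0.001, 0, 0.05], [0.0007, 0, 0.0015, 0, 0.05], [0.001, 0, 0.002, 0, 0.05]]' 12|sed -n '2p;4p'; python3 - <<'E'
from m import *; from cell import read_camera
a=read_camera("scene")["color"];b=read_camera("side")["color"]
cv2.imwrite("pics/s4.png",a);cv2.imwrite("pics/d4.png",b)
mont([crop(a,390,210,500,330,4),crop(b,375,245,460,365,4)],"pics/v4.png",482)
E
```

```text
tool_pos: [0.6133, -0.2997, 0.0896]
force: [-1.6, 2.6, 2.0]
```

View pics/v4.png

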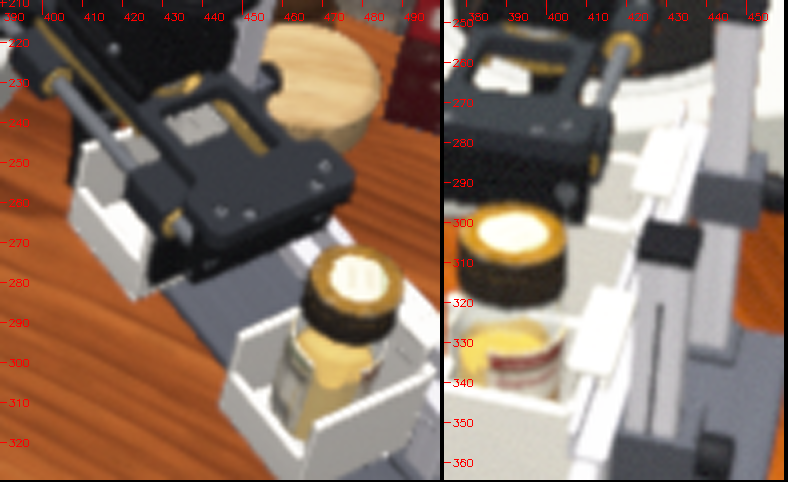

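The holder's cheeks now look parallel to the neighbouring holder's. I'll release it, back up and check.

```bash
python3 -m handwheel '[[0, 0, 0, 0, 0.06], [0, 0, 0, 0, 0.07], [0, 0, 0, 0, 0.087], [0, 0, 0, 0, 0.087], [0, 0, 0, 0, 0.087], [0, 0, 0, 0, 0.087]]' 5; python3 -m handwheel '[[-0.003, 0, -0.03, 0, 0.087], [-0.006, 0, -0.065, 0, 0.087], [-0.02, 0, -0.1, 0, 0.087], [-0.05, 0, -0.12, 0, 0.087], [-0.085, 0, -0.13, 0, 0.087], [-0.12, 0, -0.13, 0, 0.087], [-0.14, 0, -0.13, 0, 0.087]]'; python3 - <<'E'
from m import *; from cell import read_camera
a=read_camera("scene")["color"];b=read_camera("side")["color"]
cv2.imwrite("pics/s5.png",a);cv2.imwrite("pics/d5.png",b)
mont([crop(a,395,200,495,330,4.3),crop(b,355,245,445,385,4)],"pics/v5.png",562)
E
```

```text
time_s: 14.83
tool_pos: [0.6137, -0.3003, 0.0901]
tool_rot: [180.0, -0.0, -29.5]
force: [0.1, 0.1, -0.3]
grip_width: 0.0835
grasp_force: 0.0
time_s: 15.42
tool_pos: [0.4897, -0.23, 0.2213]
tool_rot: [-180.0, -0.1, -29.5]
force: [0.0, -0.3, 0.0]
grip_width: 0.0867
grasp_force: 0.0
```

View pics/v5.png

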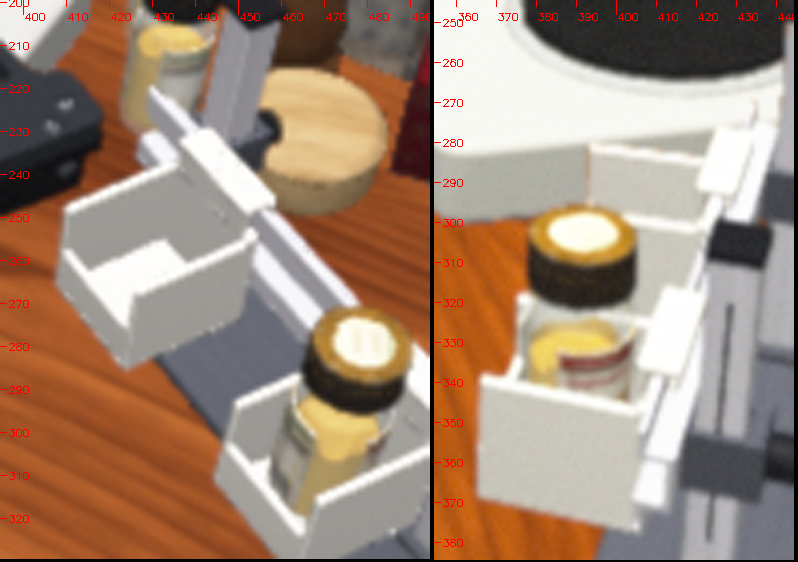

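```bash
python3 - <<'E'
from hf import *
yaw=np.radians(-29.5)
S=lambda X,Y:(395+X/4.3,200+Y/4.3); D=lambda X,Y:(355+(X-434)/4,245+Y/4)
o=[("scene",(-.034,.029,.056),S(65,207)),("scene",(-.034,.029,0),S(60,284)),("scene",(-.034,-.029,0),S(128,368)),("scene",(-.034,-.025,.056),S(135,295)),("scene",(.03,-.029,.056),S(254,238)),("scene",(.03,-.029,0),S(248,288)),
("side",(-.034,.029,.056),D(590,147)),("side",(-.034,-.029,.056),D(634,214))]
p,f=hfit(o,yaw,[.63,-.3,.05,0]);print("new",p.round(4),np.degrees(p[3]),f.round(1))
o2=[("scene",(-.034,.029,.056),S(235,402)),("scene",(-.034,.029,0),S(216,478)),("scene",(-.034,-.025,.056),S(316,500)),
("side",(-.034,.029,.056),D(518,297)),("side",(-.034,-.029,.056),D(482,377)),("side",(-.034,-.029,0),D(478,497)),("side",(.03,-.029,0),D(638,530)),("side",(.03,-.029,.056),D(645,408))]
p2,f=hfit(o2,yaw,[.57,-.42,.05,0]);print("old",p2.round(4),np.degrees(p2[3]),f.round(1))
E
```

```text
new [ 0.6386 -0.3126  0.046  -0.0993] -5.687465396113312 [ -0.3  -0.3  -0.1  -0.6   0.6  -0.   -0.7  -1.9   1.2  -1.1  -0.1   5.1
   0.3   0.5 -18.3   0.7]
old [ 0.5703 -0.422   0.052  -0.0367] -2.1049819265726457 [-0.1 -0.7  0.  -0.4  0.  -1.2 -1.1 -1.1 -2.   0.7 -0.5  0.6  1.3  0.4
  0.4  0.4]
```

```bash
python3 - <<'E'
from hf import *
yaw=np.radians(-29.5)
S=lambda X,Y:(395+X/4.3,200+Y/4.3); D=lambda X,Y:(355+(X-434)/4,245+Y/4)
o=[("scene",(-.034,.029,.056),S(65,207)),("scene",(-.034,.029,0),S(60,284)),("scene",(-.034,-.029,0),S(128,368)),("scene",(-.034,-.025,.056),S(135,295)),("scene",(.03,-.029,.056),S(254,238)),
("scene",(.023,.025,.075),S(182,146)),("scene",(.039,-.025,.075),S(273,202)),("side",(-.034,.029,.056),D(590,147))]
p,f=hfit(o,yaw,[.63,-.3,.05,0]);print("new",p.round(4),np.degrees(p[3]),f.round(1));print("floor",np.round(T(p,yaw,(-.004,0,.004)),4))
E
python3 go.py .4433 -.0615 .15 -119.4
```

```text
new [ 0.6357 -0.3128  0.0448 -0.0634] -3.6318334083603085 [-0.1  0.3 -0.7  0.4 -0.   1.1 -0.4 -1.3  1.4  0.3 -0.6 -1.8  0.9 -1.
 -0.3  0.8]
floor [ 0.632  -0.3107  0.0486]
shift [-0.1231 -0.1236  0.071 ]
heading -119.46
turn -0.06
```

It hangs upright (fit about −3.6°, against −2.1° for the fixed holder, with residuals around 1 px), so it is snapped in. Now the jar.

```bash
python3 -m handwheel '[[-0.025, -0.025, 0.01, 0, 0.087], [-0.05, -0.05, 0.03, 0, 0.087], [-0.075, -0.075, 0.05, 0, 0.087], [-0.1, -0.1, 0.065, 0, 0.087], [-0.1231, -0.1236, 0.071, 0, 0.087], [-0.1231, -0.1236, 0.071, 0, 0.087], [-0.1231, -0.1236, 0.071, 0, 0.087], [-0.1231, -0.1236, 0.071, 0, 0.087]]' 5;python3 go.py .4433 -.0615 .08 -119.4
```

```text
time_s: 16.18
tool_pos: [0.4464, -0.0636, 0.1494]
tool_rot: [-180.0, -0.1, -29.5]
force: [0.1, -0.4, 0.3]
grip_width: 0.0869
grasp_force: 0.0
shift [-0.0039 -0.0003  0.0694]
heading -119.5
turn -0.1
```

```bash
python3 -m handwheel '[[-0.003, 0, 0.02, 0, 0.087], [-0.003, 0, 0.04, 0, 0.087], [-0.003, 0, 0.06, 0, 0.087], [-0.003, 0, 0.0694, 0, 0.087], [-0.003, 0, 0.0694, 0, 0.087], [-0.003, 0, 0.0694, 0, 0.087]]' 5|sed -n '2,4p';python3 -m handwheel '[[0, 0, 0, 0, 0.03], [0, 0, 0, 0, 0.03], [0, 0, 0, 0, 0.03], [0, 0, 0, 0, 0.03], [0, 0, 0, 0, 0.03], [0, 0, 0, 0, 0.03], [0, 0, 0, 0, 0.03], [0, 0, 0, 0, 0.03]]' 15
```

```text
tool_pos: [0.4433, -0.0624, 0.0798]
tool_rot: [180.0, -0.0, -29.6]
force: [-0.5, -0.5, 0.4]
time_s: 17.35
tool_pos: [0.4429, -0.0613, 0.0797]
tool_rot: [-180.0, -0.0, -29.5]
force: [-0.5, 1.8, 0.4]
grip_width: 0.0417
grasp_force: 1.1
```

```bash
python3 -m handwheel '[[0, 0, 0, 0, 0.03], [0, 0, 0, 0, 0.03], [0, 0, -0.01, 0, 0.03], [0, 0, -0.03, 0, 0.03], [0, 0, -0.06, 0, 0.03], [0, 0, -0.1, 0, 0.03], [0, 0, -0.13, 0, 0.03], [0, 0, -0.14, 0, 0.03]]' 20;python3 go.py .631 -.310 .22 -119.5
```

```text
time_s: 18.02
tool_pos: [0.4452, -0.0617, 0.2252]
tool_rot: [-179.8, -0.4, -29.5]
force: [1.1, 0.7, -0.9]
grip_width: 0.0403
grasp_force: 20.0
shift [0.2839 0.1246 0.007 ]
heading -119.5
turn -0.0
```

```bash
python3 -m handwheel '[[0.02, 0.009, 0, 0, 0.03], [0.045, 0.02, 0, 0, 0.03], [0.075, 0.033, 0, 0, 0.03], [0.105, 0.046, 0, 0, 0.03], [0.135, 0.059, 0, 0, 0.03], [0.165, 0.0725, 0, 0, 0.03], [0.195, 0.0856, 0, 0, 0.03], [0.22, 0.0966, 0, 0, 0.03]]'|sed -n '2p';python3 -m handwheel '[[0.02, 0.009, 0, 0, 0.03], [0.04, 0.0175, 0, 0, 0.03], [0.055, 0.025, 0, 0, 0.03], [0.06, 0.027, 0, 0, 0.03], [0.06, 0.027, 0, 0, 0.03], [0.06, 0.027, 0, 0, 0.03], [0.06, 0.027, 0, 0, 0.03]]'|sed -n '2,4p';python3 go.py .631 -.310 .135 -119.5
```

```text
tool_pos: [0.5871, -0.2558, 0.2188]
tool_pos: [0.6254, -0.3055, 0.2195]
tool_rot: [-180.0, 0.1, -29.4]
force: [0.1, 0.6, -0.4]
shift [0.0072 0.0013 0.0845]
heading -119.43
turn 0.07
```

```bash
python3 -m handwheel '[[0.003, 0.001, 0.005, 0, 0.03], [0.006, 0.001, 0.015, 0, 0.03], [0.0065, 0.001, 0.03, 0, 0.03], [0.0065, 0.001, 0.045, 0, 0.03], [0.0065, 0.001, 0.058, 0, 0.03], [0.0065, 0.001, 0.068, 0, 0.03], [0.0065, 0.001, 0.072, 0, 0.03], [0.0065, 0.001, 0.072, 0, 0.03]]'|sed -n '2,4p';python3 -m handwheel '[[0, 0, 0.002, 0, 0.03], [0, 0, 0.004, 0, 0.03], [0, 0, 0.006, 0, 0.03], [0, 0, 0.007, 0, 0.03], [0, 0, 0.007, 0, 0.03]]'|sed -n '2,4p'
```

```text
tool_pos: [0.6302, -0.3104, 0.1459]
tool_rot: [180.0, 0.1, -29.5]
force: [-0.0, 0.3, -1.4]
tool_pos: [0.6309, -0.3109, 0.1406]
tool_rot: [-180.0, -0.0, -29.5]
force: [0.4, -0.4, -1.2]
```

```bash
for i in 1 2 3; do python3 -m handwheel '[[0, 0, 0.001, 0, 0.03], [0, 0, 0.002, 0, 0.03], [0, 0, 0.003, 0, 0.03], [0, 0, 0.003, 0, 0.03]]'|sed -n '2p;4p'; done
```

```text
tool_pos: [0.6307, -0.3108, 0.1373]
force: [0.4, 0.7, -0.4]
tool_pos: [0.6307, -0.3109, 0.1342]
force: [0.0, 0.0, -1.1]
tool_pos: [0.6311, -0.3111, 0.133]
force: [-1.3, 1.5, 4.4]
```

```bash
python3 -m handwheel '[[0, 0, -0.0005, 0, 0.03], [0, 0, -0.0005, 0, 0.045], [0, 0, -0.0005, 0, 0.055], [0, 0, -0.0005, 0, 0.065], [0, 0, -0.0005, 0, 0.065], [0, 0, -0.0005, 0, 0.065]]' 5|sed -n '2,5p';python3 -m handwheel '[[0, 0, -0.015, 0, 0.07], [0, 0, -0.035, 0, 0.07], [0, 0, -0.06, 0, 0.07], [0, 0, -0.085, 0, 0.07], [-0.03, 0, -0.1, 0, 0.07], [-0.06, 0, -0.1, 0, 0.07], [-0.095, 0, -0.1, 0, 0.07], [-0.13, 0, -0.1, 0, 0.07]]';python3 - <<'E'
from m import *; from cell import read_camera
a=read_camera("scene")["color"];b=read_camera("side")["color"]
cv2.imwrite("pics/s6.png",a);cv2.imwrite("pics/d6.png",b)
mont([crop(a,300,190,500,390,2.6),crop(b,365,230,445,350,3)],"pics/v6.png",520)
E
```

```text
tool_pos: [0.6308, -0.3109, 0.1318]
tool_rot: [180.0, 0.0, -29.5]
force: [0.8, -0.7, -0.1]
grip_width: 0.0618
time_s: 22.52
tool_pos: [0.5166, -0.2464, 0.2321]
tool_rot: [180.0, -0.0, -29.5]
force: [0.2, 0.7, 1.6]
grip_width: 0.07
grasp_force: 0.0
```

View pics/v6.png

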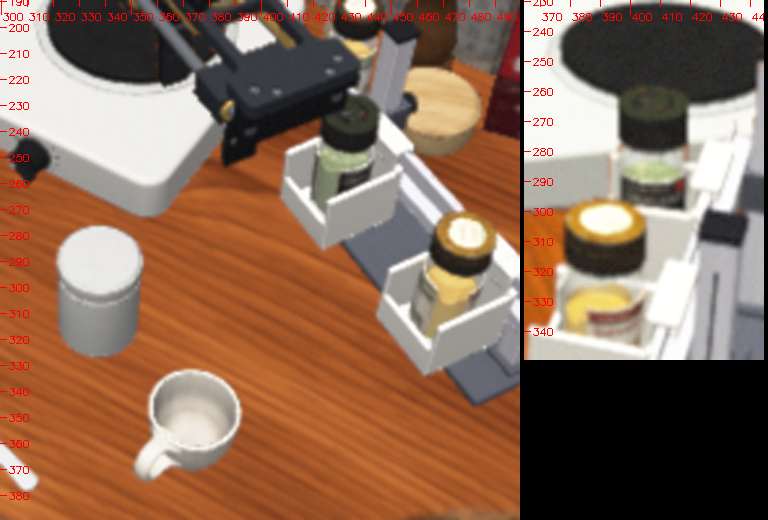

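The green-label jar stands upright in the mounted holder (scene around (430,250)). The shaker at (338,300) and the mug at (373,352) haven't moved, and the gripper is clear. I'll hand in.

```bash
python3 -m handwheel '[[0, 0, 0, 0, 0.07], [0, 0, 0, 0, 0.07], [0, 0, 0, 0, 0.07], [0, 0, 0, 0, 0.07]]'|tail -3; python3 -c "from cell import env; print(env.sign_off())"
```

```text
force: [-1.2, -0.1, -0.4]
grip_width: 0.0698
grasp_force: 0.0
the job is handed in; nothing more can be done
None
```

I handed in the job at about 23 s: the holder is hooked on the rail's left stretch and snapped in, the green-label jar stands upright in it, and the shaker and mug are where they were; the snap was judged from camera images, the only check there is.

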